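# Press the loaf liner's folded seam in the ratchet clamp

### The job

Slide the aluminium loaf liner (with its beech former) into the guide channel of the seam press, under the clear bridge, fully home against the end stop, and let go of its knob. Then pump the orange ratchet trigger until the mustard pad bears on the liner and is pushed about half-way in on its spring (the black plate behind it stands in the green band of its plungers) - never nearly to the bottom, which crushes the liner. The pressure is lost when the trigger goes back, so finish while still holding the trigger squeezed; leave the beakers, cups, jar and spatula where they are.

Things in the scene. Friction and masses are not known exactly. Their poses are not given: they have to be found in the camera images.
- press: Fixed seam press on the walnut block. Offsets below are in its frame, mm: x clamping direction, y the way the liner is pushed in, z up, origin on the block's surface. Clamp bed and bar lie at x -180 to 50, |y| < 28, below 52 high apart from the two upright grips.
- mouth (a point): Centre of the channel's entry, press (90, -60, 0). Wooden fences 30 high, inner faces x = 57.5 and 122.5 (65 apart), run from here to the end stop's face at y = 55; a flared mouth reaches out to y = -90, 13 wider each side. No floor: the liner slides on the block. The near fence is open at |y| < 26 for the pad.
- bridge (a point): Middle of the clear bridge's near edge, press (90, 25, 60.5). The bridge, 5 thick, underside 58 high, spans the channel from here to y = 69.
- home (a point): Centre of the liner's place when fully home: press (90, 5, 22.5); axes as the press.
- liner_mid (a point): Centre (half-way up its body) of the loaf liner: folded aluminium 60 mm (own x) x 100 mm (own y) x 45 mm high round a beech former, 0.2 to 0.4 kg, loose. Its +y end goes into the channel first. It starts on the block before the mouth, that end towards it, askew by up to 0.3 rad.
- knob (a point): On the beech knob on top of the liner, 66 mm above the liner's underside; the knob is an upright bar 22 mm (liner x) x 30 mm (liner y), from 44 to 82 mm above the underside, its centre 18 mm behind (-y) the liner's centre. With the liner home its front face is 23 mm short of the bridge. Axes as the liner.
- fixed_grip (a point): On the fixed black upright grip, press (-44, 0, 90): 12 (x) x 26 (y), top at 114. Its face away from the trigger is at x = -38.
- trigger_grip (a point): Centre of the upright orange trigger blade at 90 height: 10 (x) x 26 (y), top at 113. At rest at press (-85, 0, 90): then 52 over the outer faces of trigger and fixed grip, 30 free between them. It slides in press +x towards the fixed grip.
- trigger (a joint): Squeeze of the trigger, m: 0 at rest, 0.020 fully squeezed. A spring (3 N at rest, 6 N squeezed) returns it. Its pawl drives the jaw forward 1:1 once it has met a tooth (teeth every 5 mm, so the first 0 to 5 mm of a squeeze are idle); going back it clicks over the teeth and leaves the jaw. A squeeze takes up to 16 N.
- jaw (a joint): Travel of the jaw bar towards the liner, m (0.078 at most). Only friction (1.8 N) holds it while the trigger goes back. The free pad meets the home liner at 0.045 to 0.050.
- pad (a joint): How far the pad is pushed in on its spring, m: 0 free, 0.024 bottomed, 400 N/m; over 0.021 the liner is crushed. Its plungers show it: they vanish into the black jaw plate, first a 6 mm steel band, then 12 mm green, then 6 mm red. Let the trigger go and the pad pushes the jaw back until about 0.0045 is left.
- pad_face (a point): Centre of the mustard pad's front face (44 mm wide, 9 to 41 mm above the block); it moves in press +x, on y = 0.
- beaker_a_mid (a point): Bystander: larger empty glass beaker, 68 mm wide, 90 mm high, upright; point half-way up. Origin on its axis.
- beaker_b_mid (a point): Bystander: smaller empty glass beaker, 56 mm wide, 75 mm high, upright; point half-way up.
- cup_a_mid (a point): Bystander: mustard silicone cup, 68 mm wide, 32 mm high; point half-way up.
- cup_b_mid (a point): Bystander: a second such cup.
- jar_mid (a point): Bystander: lidded jar, 68 mm wide, 85 mm high; point half-way up.
- spatula: Bystander: spatula with beech handle, 260 mm long, lying on the block along its own x beyond the press; origin under its middle.
There are look-alikes about, which are no part of the job. Several things look just like the part that bears liner_mid: the one meant starts nearest to the robot's base.

How it is judged:
By the outcome, as a careful person would: the job done as asked, in the order asked, and still so for the second after the job is handed in, while the arm keeps its last pose, push and grip.
It also fails if it takes over 67 s, if anything falls off the work surface, if the arm or the gripper's body presses on something with over 40 N, if the wrist force passes 120 N, or if a joint passes its speed limit or range.

### The arm

A 6-joint arm with a two-finger parallel gripper is mounted at the origin on the work surface. World frame = base frame: x ahead of the robot, y to its left, z up, the work surface at z = 0. Lengths are in mm, angles in rad, forces in N, time in s.
With the tool pointing down it reaches from about 275 to 750 mm from the base axis. Payload 10.2 kg.
Tool frame: the origin (TCP) lies midway between the tips of the shut fingers; the grasp point (between the pads) lies 19 mm behind it; z points along the fingers, y is the direction in which the jaws open and shut (so a half turn about z gives the same grasp; the last joint's range is limited). The gripper opens to 85 mm and grips with 20 to 120 N. Pads are 22 mm wide; open, the fingers measure 114 mm over their backs; the gripper's body (76 mm by 85 mm) begins 54 mm behind the grasp point. The pads swing forward as they close: fully open they stand 13 mm farther back than shut.
Start: joints at [-1.57, 0.313, 1.498, -0, 1.331, -0.223], TCP at [116.503, -511.916, 231.294] pointing down, gripper open.
Joint ranges: [-2.94, 2.94], [-0.97, 2.17], [0.19, 2.56], [-1.23, 4.37], [0.02, 3.11], [-2.88, 2.88]. Speed limits (rad/s): [2.39, 2.39, 3.01, 3.14, 3.14, 3.14].

### API

Orientations are given as a unit quaternion [w, x, y, z].
In Python, from rig import sense, capture, finish_job, search_frame, trace gives the robot as it stands.
- The arm moves only by the tool arm_command, never from a script. Its argument "steps" is one flat list of numbers, 5 for each row, row after row: the shift along the world's x, y, z in units of 50 mm (1.0 is 50 mm), then the turn about the world's z in units of 5 degrees (1.0 is 5 degrees), then the opening in per cent of the stroke, from 0 (shut) to 100 (fully open). In form: [dx, dy, dz, twist, fingers, dx, dy, dz, twist, fingers, ...]. A call has 1 to 5 rows; each row shifts and turns the commanded pose from where the row before left it; what a row does not reach is not made up. A row lasts 1/8 s, in which the tool goes at most 62.5 mm and 10.7 degrees, less where a joint would pass 70% of its speed; a pose out of reach is approached as far as the arm can. A call is refused whole if a number of a shift passes 1 or a number of a turn 1, either way. A call with a gripper value outside its range is refused whole. The fingers move at their own pace and stop on an object; "grip_force" is the grip in N (left out, the last holds). Time passes only in rows, so rows that do not move let the fingers close. It gives the time, the measured TCP pose, the force and the opening at its end, in the units of the state.
- sense(): the state, without advancing time (a new reading comes with each control period).
- capture(name): name is "scene" or "top" or "wrist"; returns a dict with "frame" (420x560x3 uint8, blue, green, red), "fov_y" (degrees; the focal length in pixels is half the picture's height over the tangent of half this angle, whatever the lens; pixels are square), "cx", "cy" (the principal point, pixels), "k1" (the pictures are not rectified: a ray, as slopes to the right and down, at radius r is drawn at 1 + k1 r^2 times it, then the intrinsics apply), "extrinsics" (4x4, takes a point from world to camera coordinates). Camera axes: x right, y down, z forward; pixel columns grow to the right and rows downward; lengths in mm; the calibration is good to about 2 mm. A picture is of the moment at which its call begins. There is no depth.
- finish_job(): hands the job in, once; it reports no verdict.
Trained networks look in a picture, given as the dict that the camera call returned (one of the last four; its "shot" number tells which), for a name from the list of things; names that differ only in an ending like _2 or _b are one class to them, and where a whole thing is asked for, a point or a joint stands for the part that bears it (a point fixed in the world has none). Each returns a list of dicts, best first, with "score" (0 to 1); they miss things now and then, are a little off and sometimes report something else, mostly with a low value. They report only what shows in the picture. A call takes as long as a camera call. They do not tell look-alikes from the thing itself.
- search_frame(picture, target): "point" ([x, y, z] in mm, in world coordinates, good to about 4 mm: the middle of the surface that is visible of it).
- trace(picture, target): "mask" (420x560 bool, what is visible of it).
The state is a dict: "time_s": time; "joints": joint angles; "dq": joint speeds; "tau": joint torques, N m; "eef_pos": TCP position; "ee_rot": TCP orientation; "force": force on the tool from outside, world axes, zero at the start; "wrist_torque": the same for the moment, N m; "grip_width": opening from 0.0 (shut) to 1.0 (fully open).
Only numpy, scipy, OpenCV 4.12 (cv2) and the standard library are available. Lean on these libraries where they do the work, as an engineer would, in place of code of your own. Each camera call takes 0.05 s, during which the arm holds its last target. There are 200 camera calls.

## Working session

There is one attempt and no reset: what is moved stays moved. The work goes in short steps, Python scripts to look and compute and a tool call to move; the robot and the scene stay as the last step left them, time stands still between calls to the robot, and variables do not carry over. Pictures are saved under pics/ and viewed, on a budget of 10 in all, crops included, one or two more only if the job needs it, and the job is handed in when it is done.

Besides the shell and the picture viewer there is one more tool, called after "Emit:" as name(argument=value, ...) on one line, values as JSON. arm_command: Moves the arm, as the interface text tells. Its arguments: {"type":"object","properties":{"steps":{"type":"array"},"grip_force":{"type":"number"}},"required":["steps"]}

```bash
mkdir -p pics; cat > h.py <<'E'
import numpy as np, cv2
from rig import sense, capture, finish_job, search_frame, trace
def cam(p):
    f=p["frame"].shape[0]/2/np.tan(np.radians(p["fov_y"])/2)
    return f,np.array(p["extrinsics"])
def proj(p,X):
    f,E=cam(p); c=E[:3,:3]@np.array(X,float)+E[:3,3]; s=c[:2]/c[2]; s=s*(1+p["k1"]*(s@s)); return np.array([p["cx"],p["cy"]])+f*s
def ray(p,uv):
    f,E=cam(p); d=(np.array(uv,float)-[p["cx"],p["cy"]])/f; s=d.copy()
    for _ in range(30): s=d/(1+p["k1"]*(s@s))
    R=E[:3,:3]; return -R.T@E[:3,3], R.T@np.array([s[0],s[1],1])
def atz(p,uv,z):
    o,d=ray(p,uv); return o+d*(z-o[2])/d[2]
E
python3 - <<'E'
from h import *
print({k:np.round(v,3).tolist() if not isinstance(v,float) else v for k,v in sense().items()})
for c in ["scene","top"]:
    p=capture(c); cv2.imwrite(f"pics/{c}0.png",p["frame"])
    f,E=cam(p); print(c,round(f),np.round(-E[:3,:3].T@E[:3,3]),p["k1"])
    for t in ["press","liner_mid","knob","fixed_grip","trigger_grip","pad_face","mouth","bridge","home","beaker_a_mid","cup_a_mid","jar_mid","spatula"]:
        try: print(t,[(np.round(r["point"]).tolist(),round(r["score"],2)) for r in search_frame(p,t)[:4]])
        except Exception as e: print(t,e)
E
```

```text
{'time_s': 0.0, 'joints': [-1.57, 0.313, 1.498, 0.0, 1.331, -0.223], 'dq': [0.0, -0.0, -0.001, -0.002, -0.0, 0.001], 'tau': [-0.001, -41.227, -25.974, -0.0, 0.004, 0.0], 'eef_pos': [116.505, -511.656, 230.749], 'ee_rot': [-0.001, 0.994, 0.112, 0.0], 'force': [0.453, -0.15, 0.38], 'wrist_torque': [-0.045, 0.019, 0.001], 'grip_width': 1.0008916106439227}
scene 538 [1221. -884. 1346.] 0.049134577732918336
press [([568.0, 89.0, 31.0], 0.69)]
liner_mid [([630.0, -83.0, 48.0], 0.96), ([651.0, -360.0, 46.0], 0.6), ([724.0, -224.0, 49.0], 0.59), ([829.0, 184.0, 44.0], 0.57)]
knob [([625.0, -80.0, 43.0], 0.94), ([826.0, 184.0, 43.0], 0.78), ([653.0, -363.0, 45.0], 0.73)]
fixed_grip []
trigger_grip [([458.0, 95.0, 65.0], 0.58), ([372.0, -422.0, 10.0], 0.28)]
pad_face [([565.0, 85.0, 34.0], 0.63)]
mouth [([567.0, 90.0, 32.0], 0.93)]
bridge [([562.0, 93.0, 30.0], 0.62)]
home [([625.0, 410.0, 50.0], 0.34), ([438.0, -279.0, 18.0], 0.16)]
beaker_a_mid [([518.0, 389.0, 62.0], 0.69)]
cup_a_mid [([437.0, -281.0, 17.0], 0.78), ([374.0, -420.0, 11.0], 0.65), ([567.0, 91.0, 30.0], 0.55)]
jar_mid [([702.0
[... 220 characters left out ...]
.0, -211.0, 44.0], 0.86), ([640.0, -345.0, 46.0], 0.83), ([812.0, 209.0, 44.0], 0.8), ([617.0, -63.0, 48.0], 0.77)]
knob [([816.0, 203.0, 46.0], 0.87), ([618.0, -61.0, 46.0], 0.76), ([714.0, -208.0, 46.0], 0.68), ([643.0, -348.0, 43.0], 0.58)]
fixed_grip [([550.0, 104.0, 40.0], 0.68)]
trigger_grip [([451.0, 99.0, 46.0], 0.67), ([554.0, 103.0, 38.0], 0.27)]
pad_face [([562.0, 91.0, 33.0], 0.69)]
mouth [([553.0, 105.0, 39.0], 0.97)]
bridge [([552.0, 106.0, 42.0], 0.92)]
home [([552.0, 103.0, 40.0], 0.77)]
beaker_a_mid [([517.0, 414.0, 43.0], 0.69)]
cup_a_mid []
jar_mid [([686.0, 262.0, 81.0], 0.69), ([556.0, 107.0, 39.0], 0.69)]
spatula [([784.0, 58.0, 4.0], 0.9), ([516.0, 416.0, 43.0], 0.68)]
```

```bash
python3 - <<'E'
from h import *
a=cv2.imread("pics/scene0.png");b=cv2.imread("pics/top0.png")
s=capture("scene");t=capture("top")
# crop around the press+liner
for n,p,im in(("s",s,a),("t",t,b)):
    q=np.array([proj(p,[x,y,z]) for x in(400,720) for y in(-180,220) for z in(0,100)]); lo=q.min(0).astype(int)-5; hi=q.max(0).astype(int)+5
    lo=np.maximum(lo,0); print(n,lo,hi)
    c=im[lo[1]:hi[1],lo[0]:hi[0]]; k=min(800/c.shape[1],600/c.shape[0]); print(k)
    cv2.imwrite(f"pics/{n}crop.png",cv2.resize(c,None,fx=k,fy=k,interpolation=cv2.INTER_CUBIC))
E
```

```text
s [186 134] [356 287]
3.9215686274509802
t [207 175] [348 291]
5.172413793103448
```

View pics/scrop.png

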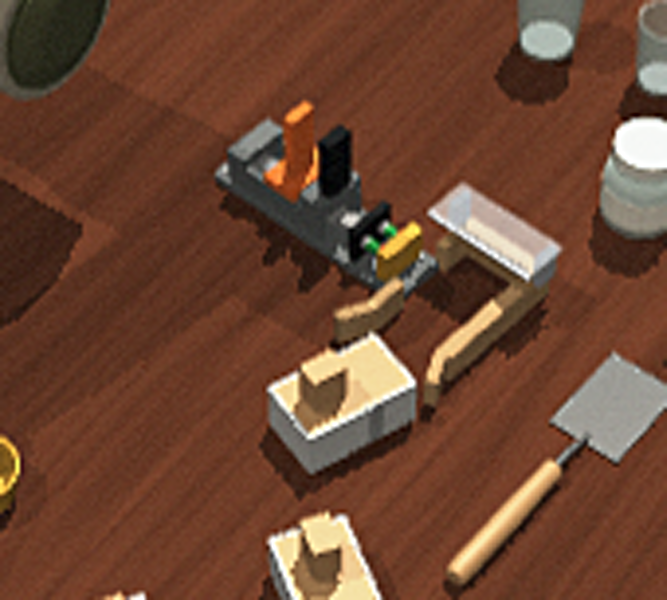

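View pics/tcrop.png

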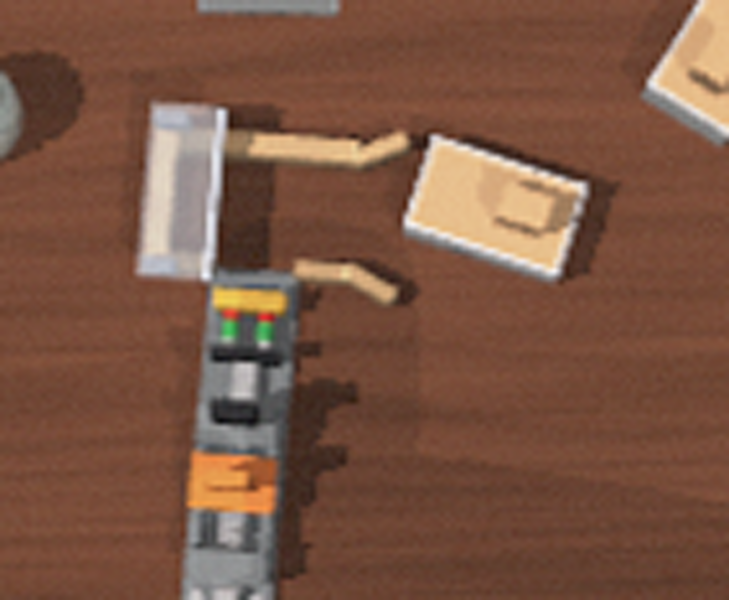

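The top crop shows the target liner at about (495,208), the press channel opening to the right, and the press yaw at about -0.08 rad. The scene crop shows the grips and the pad free. Next I'll check the wrist camera mount, then go over the liner for a close view.

```bash
python3 - <<'E'
from h import *
from scipy.spatial.transform import Rotation as R
s=sense();p=capture("wrist");f,E=cam(p)
q=s["ee_rot"];T=R.from_quat([q[1],q[2],q[3],q[0]]).as_matrix()
c=-E[:3,:3].T@E[:3,3]; print(f,p["k1"],"cam in tool",T.T@(c-s["eef_pos"]),"cam axes in tool\n",np.round(T.T@E[:3,:3].T,3))
E
```

```text
305.48991096878837 -0.06497097399782546 cam in tool [  72.93956052    0.22819954 -141.90125992] cam axes in tool
 [[-0.001 -0.958 -0.287]
 [ 1.    -0.001  0.   ]
 [-0.    -0.287  0.958]]
```

Emit:
arm_command(steps=[0.7, 0.6, 0.3, 1, 100, 0.7, 0.6, 0.3, 1, 100, 0.7, 0.6, 0.3, 1, 100, 0.7, 0.6, 0.3, 1, 100, 0.7, 0.6, 0.3, 1, 100])

```text
time_s: 2.17
eef_pos: [292.5, -360.8, 306.9]
ee_rot: [0.0, 0.946, 0.325, 0.0]
force: [1.0, -0.5, 0.0]
grip_width: 1.0
```

Emit:
arm_command(steps=[0.7, 0.6, 0, 1, 100, 0.7, 0.6, 0, 1, 100, 0.7, 0.6, 0, 1, 100, 0.7, 0.6, 0, 1, 100, 0.7, 0.6, 0, 1, 100])

```text
time_s: 2.8
eef_pos: [467.5, -210.7, 306.4]
ee_rot: [0.0, 0.853, 0.522, 0.0]
force: [-0.5, -0.7, 0.2]
grip_width: 0.998
```

Emit:
arm_command(steps=[0.5, 0.6, 0, 1, 100, 0.3, 0.6, 0, 1, 100, 0.2, 0.6, 0, 1, 100, 0, 0.4, 0, 1, 100, 0, 0, 0, 0.4, 100])

```text
time_s: 3.42
eef_pos: [516.6, -101.0, 306.4]
ee_rot: [0.0, 0.737, 0.676, 0.0]
force: [-0.1, -0.5, -0.1]
grip_width: 1.002
```

```bash
cat >> h.py <<'E'
def det(p,names):
    for t in names: print(t,[(np.round(r["point"]).tolist(),round(r["score"],2)) for r in search_frame(p,t)[:2]])
E
python3 - <<'E'
from h import *
p=capture("wrist"); cv2.imwrite("pics/w1.png",p["frame"])
import pickle; pickle.dump(p,open("w1.pkl","wb"))
det(p,["liner_mid","knob","trigger_grip","fixed_grip","pad_face"])
f,E=cam(p);print(-E[:3,:3].T@E[:3,3])
E
```

```text
liner_mid [([709.0, -204.0, 47.0], 0.69), ([618.0, -334.0, 47.0], 0.57)]
knob [([616.0, -58.0, 46.0], 0.75), ([702.0, -208.0, 50.0], 0.67)]
trigger_grip [([457.0, 91.0, 47.0], 0.89)]
fixed_grip [([516.0, 84.0, 29.0], 0.88)]
pad_face [([558.0, 88.0, 35.0], 0.8)]
[523.13172323 -28.72785375 448.34572751]
```

View pics/w1.png

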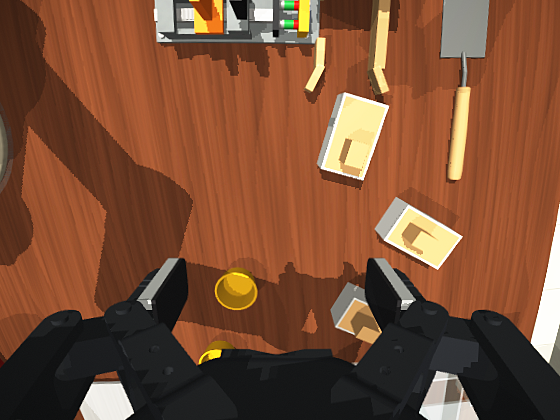

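The wrist picture shows the target liner's top corners at about (344,92), (389,106), (363,182) and (320,167). The mouth flare is at (310,90) to (385,95), and the press is cut off at the top. I'll move forward so the whole press is in view.

Emit:
arm_command(steps=[0.4, 0.7, 0, 0, 100, 0.4, 0.7, 0, 0, 100, 0.2, 0.6, 0, 0, 100, 0, 0, 0, 0, 100])

```text
time_s: 4.22
eef_pos: [566.8, -0.8, 306.0]
ee_rot: [-0.0, 0.738, 0.675, -0.0]
force: [0.5, 1.3, -1.1]
grip_width: 1.002
```

```bash
python3 - <<'E'
from h import *
import pickle
p=pickle.load(open("w1.pkl","rb"))
print([np.round(atz(p,u,45)[:2],1).tolist() for u in [(344,92.5),(389,106),(363,182),(319.5,166.5)]])
p=capture("wrist"); pickle.dump(p,open("w2.pkl","wb"))
f,E=cam(p);print(-E[:3,:3].T@E[:3,3]); im=p["frame"]
cv2.imwrite("pics/w2.png",cv2.resize(im[:290,140:530],None,fx=2,fy=2,interpolation=cv2.INTER_CUBIC))
E
```

```text
[[610.4, -7.7], [667.4, -28.4], [632.6, -124.7], [574.8, -98.7]]
[573.54993772  71.41990322 447.93638583]
```

View pics/w2.png

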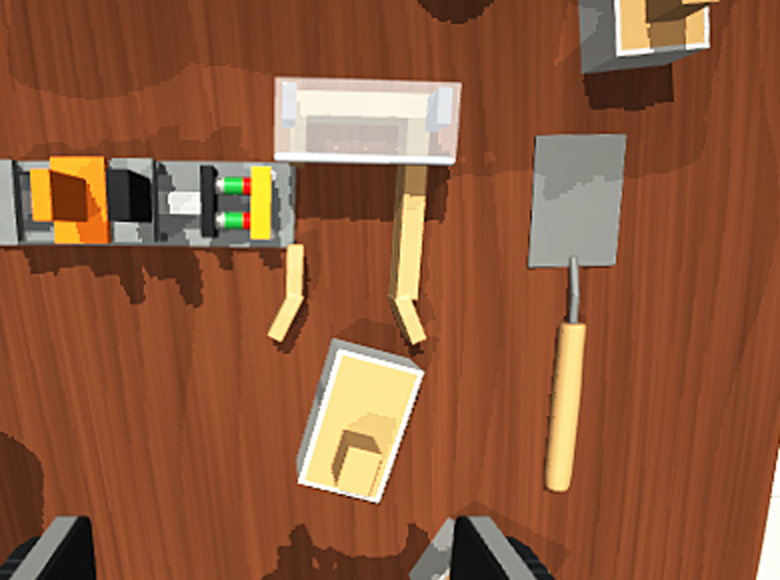

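The 2x crop shows the near fence bend at (302,297), the far fence bend at (397,297), and the bridge corners at (276,157), (456,163), (462,84) and (275,77). The liner's top corners are (340,346), (423,373), (379,501) and (299,483). The pad is free at (262,202).

```bash
python3 - <<'E'
from h import *
import pickle
from scipy.optimize import least_squares
p=pickle.load(open("w2.pkl","rb"))
P=lambda u,z: atz(p,(140+u[0]/2,u[1]/2),z)[:2]
br=np.array([P(u,63) for u in [(276,158.5),(456,163.5),(462,84),(275,77)]]); print("bridge",np.round(br,1).tolist(), np.linalg.norm(br[0]-br[1]),np.linalg.norm(br[0]-br[3]))
fe=np.array([P(u,30) for u in [(302,297),(397,297)]]); print("fence",np.round(fe,1).tolist(),np.linalg.norm(fe[0]-fe[1]))
li=np.array([P(u,45) for u in [(340,346),(424,373),(379.5,501.5),(299,483)]])
fr,bk=li[:2].mean(0),li[2:].mean(0);d=fr-bk
print("liner c",li.mean(0),"len",np.linalg.norm(d),"w",np.linalg.norm(li[0]-li[1]),np.linalg.norm(li[2]-li[3]),"yaw",np.arctan2(-d[0],d[1]), np.arctan2((li[1]-li[0])[1],(li[1]-li[0])[0]))
# knob top z=82 corners
def w(q,X): c,s=np.cos(q[2]),np.sin(q[2]); return np.array([q[0]+c*X[0]-s*X[1],q[1]+s*X[0]+c*X[1]])
pairs=[(fe[0],(57.5,-60)),(fe[1],(122.5,-60)),(br[:2].mean(0),(90,25)),(br[2:].mean(0),(90,69))]
r=least_squares(lambda q:np.concatenate([w(q,X)-m for m,X in pairs]+[[20*(np.sin(q[2])-(br[1]-br[0])[1]/180)]]),[510,90,-.08])
q=r.x;print("press",q,np.round(r.fun,1))
for n,X in [("home",(90,5)),("mouth",(90,-60)),("knobhome",(90,-13)),("grips",(-64,0)),("flare",(90,-90))]: print(n,w(q,X))
# check: bed end, grips
print("bed end -> ",[np.round(P(u,20),1).tolist() for u in [(297,163),(294,245)]], w(q,(50,28)),w(q,(50,-28)))
for X in [(-44,13,114),(-44,-13,114),(-85,13,113),(-85,-13,113)]:
    uv=proj(p,[*w(q,X),X[2]]); print(X,((uv-[140,0])*2).round())
print("knob top pred",[ (2*(proj(p,[*w([*li.mean(0),np.arctan2(-d[0],d[1])],X),82])-[140,0])).round().tolist() for X in [(-11,-3),(11,-3),(11,-33),(-11,-33)]])
print("knob", w([*li.mean(0),np.arctan2(-d[0],d[1])],(0,-18)))
pickle.dump(q,open("q.pkl","wb"))
E
```

```text
bridge [[579.2, 113.0], [685.8, 101.5], [690.3, 145.3], [582.6, 157.5]] 107.14693234281876 44.663490788519425
fence [[589.5, 26.9], [653.8, 21.4]] 64.52809810147849
liner c [622.43457209 -64.84518116] len 100.25912692207899 w 60.493011323364556 60.121599889436986 yaw -0.3495875592108739 -0.39788594550520406
press [ 5.39361340e+02  9.33150525e+01 -1.12838845e-01] [ 0.2  0.3  0.5 -1.4 -0.9  0.8  0.1  0.3 -1. ]
home [629.35197826  88.14929598]
mouth [622.03300801  23.56266676]
knobhome [627.3251865   70.26376789]
grips [475.76835131 100.52142324]
flare [618.65502175  -6.24654673]
bed end ->  [[593.4, 113.6], [587.2, 61.3]] [592.19614974 115.50700801] [585.89057538  59.86314283]
(-44, 13, 114) [118. 167.]
(-44, -13, 114) [120. 219.]
(-85, 13, 113) [ 41. 167.]
(-85, -13, 113) [ 44. 218.]
knob top pred [[350.0, 446.0], [383.0, 455.0], [369.0, 496.0], [337.0, 488.0]]
knob [616.26938592 -81.7564342 ]
```

Measured sizes match the given ones: bridge depth 44.7 against 44, fence gap 64.5 against 65, liner 100.3 x 60.3. The press is at about (539, 93) with yaw -0.113. The liner yaw is -0.355 and its knob is at (616, -82). I'll go and grasp the knob.

Emit:
arm_command(steps=[0.2, -0.32, -0.6, -0.6, 100, 0.2, -0.32, -0.6, -0.6, 100, 0.2, -0.32, -0.6, -0.6, 100, 0.2, -0.32, -0.6, -0.6, 100, 0.2, -0.34, -0.6, -0.65, 100])

```text
time_s: 4.9
eef_pos: [616.3, -85.1, 155.5]
ee_rot: [0.0, 0.822, 0.569, -0.0]
force: [0.1, -0.0, 0.5]
grip_width: 1.003
```

Emit:
arm_command(steps=[0, 0, -0.8, 0, 100, 0, 0, -0.8, 0, 70, 0, 0, -0.5, 0, 60, 0, 0, 0, 0, 60, 0, 0, 0, 0, 60])

```text
time_s: 5.52
eef_pos: [617.0, -83.9, 52.7]
ee_rot: [0.001, 0.822, 0.57, 0.001]
force: [-0.3, 0.1, -0.0]
grip_width: 0.598
```

```bash
python3 - <<'E'
from h import *
p=capture("wrist"); cv2.imwrite("pics/w3.png",p["frame"]); print(sense()["eef_pos"])
E
```

```text
[617.14467058 -83.72356335  52.90887546]
```

View pics/w3.png

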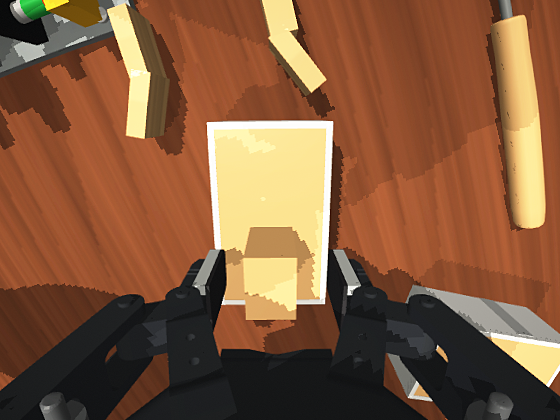

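The picture shows the knob at (271,285) between the pads, which stand at u=222 and 335, and the liner square to the gripper. I'll close on it.

Emit:
arm_command(steps=[0, 0, 0, 0, 30, 0, 0, 0, 0, 15, 0, 0, 0, 0, 10, 0, 0, 0, 0, 10, 0, 0, 0, 0, 10], grip_force=50)

```text
time_s: 6.2
eef_pos: [616.7, -83.1, 52.1]
ee_rot: [0.0, 0.821, 0.571, 0.0]
force: [-2.9, 0.0, 6.5]
grip_width: 0.249
```

```bash
python3 - <<'E'
from h import *
import pickle
q=pickle.load(open("q.pkl","rb")); s=sense(); d=s["eef_pos"][:2]-q[:2];c,n=np.cos(q[2]),np.sin(q[2])
print("TCP in press",c*d[0]+n*d[1],-n*d[0]+c*d[1],"yaw",2*np.arctan2(s["ee_rot"][2],s["ee_rot"][1])-np.pi/2,s["force"],s["grip_width"],s["eef_pos"])
p=capture("wrist"); pickle.dump(p,open("w4.pkl","wb")); cv2.imwrite("pics/w4.png",p["frame"])
g=cv2.cvtColor(p["frame"],cv2.COLOR_BGR2HSV); m=((g[...,1]<60)&(g[...,2]>200))[:300,180:360]
ys,xs=np.nonzero(m); 
for y in range(110,260,15):
    r=np.nonzero(m[y])[0]; print(y,(r.min()+180,r.max()+180) if len(r) else None)
E
```

```text
TCP in press 96.7414640357789 -166.5346434876994 yaw -0.3564881858248663 [-2.87027781  0.02235336  6.4830554 ] 0.24915686569995524 [616.73584728 -83.05355006  52.05799095]
110 None
125 (np.int64(212), np.int64(338))
140 (np.int64(213), np.int64(337))
155 (np.int64(213), np.int64(336))
170 (np.int64(214), np.int64(336))
185 (np.int64(215), np.int64(335))
200 (np.int64(216), np.int64(334))
215 (np.int64(217), np.int64(333))
230 (np.int64(218), np.int64(333))
245 (np.int64(219), np.int64(332))
```

Emit:
arm_command(steps=[-0.04, 0, 0.02, 0.93, 10, -0.04, 0, 0, 0.93, 10, -0.05, 0.02, 0, 0.93, 10, 0.03, 0.3, 0, 0, 10, 0, 0, 0, 0, 10])

```text
time_s: 6.88
eef_pos: [611.5, -65.4, 52.1]
ee_rot: [-0.0, 0.746, 0.666, 0.0]
force: [0.4, 1.9, -0.7]
grip_width: 0.254
```

```bash
cat >> h.py <<'E'
def rep():
    import pickle
    q=pickle.load(open("q.pkl","rb")); s=sense(); d=s["eef_pos"][:2]-q[:2];c,n=np.cos(q[2]),np.sin(q[2])
    print("TCP in press",c*d[0]+n*d[1],-n*d[0]+c*d[1],"yaw",2*np.arctan2(s["ee_rot"][2],s["ee_rot"][1])-np.pi/2,s["force"],s["grip_width"],s["eef_pos"])
E
python3 - <<'E'
from h import *
import pickle
rep()
p=capture("wrist"); pickle.dump(p,open("w5.pkl","wb")); cv2.imwrite("pics/w5.png",p["frame"])
E
```

```text
TCP in press 89.55598507759981 -149.61123088420362 yaw -0.11282312648122383 [ 0.39248549  1.93408681 -0.65481609] 0.25380385720470316 [611.50163325 -65.42868111  52.11577762]
```

View pics/w5.png

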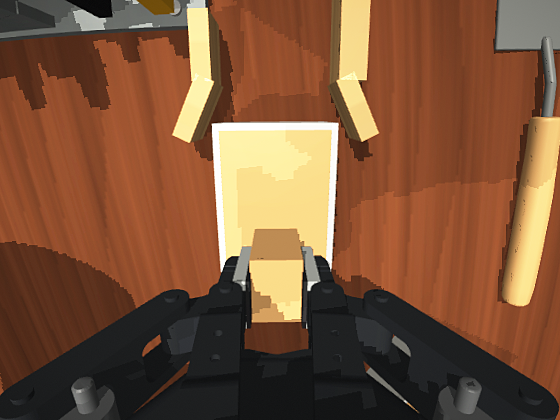

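The picture shows the liner's front at (212..338, 123) facing the flared mouth, with the fence bends at about (211,76) and (337,74). I'll check the centring numerically.

```bash
python3 - <<'E'
from h import *
import pickle
p=pickle.load(open("w5.pkl","rb")); q=pickle.load(open("q.pkl","rb"))
def pr(u,z):
    d=atz(p,u,z)[:2]-q[:2];c,n=np.cos(q[2]),np.sin(q[2]); return np.round([c*d[0]+n*d[1],-n*d[0]+c*d[1]],1)
for n,u,z in [("bendL",(211,76),30),("bendR",(336,73),30),("topL",(208,8),30),("topR",(340,8),30),("linL",(212,123),45),("linR",(338,123),45),("linL2",(219,250),45),("linR2",(332,250),45)]: print(n,pr(u,z))
X=lambda x,y,z:np.round(proj(p,[q[0]+np.cos(q[2])*x-np.sin(q[2])*y,q[1]+np.sin(q[2])*x+np.cos(q[2])*y,z]),1)
for a in [(57.5,-60,30),(122.5,-60,30),(57.5,-30,30),(122.5,-30,30)]: print(a,X(*a))
E
```

```text
bendL [ 56.9 -57.4]
bendR [119.9 -56. ]
topL [ 56.9 -26. ]
topR [120.6 -26.1]
linL [ 59.3 -80.2]
linR [119.1 -80.3]
linL2 [  59.2 -145.8]
linR2 [ 119.5 -145.8]
(57.5, -60, 30) [212.4  81.5]
(122.5, -60, 30) [340.8  81.4]
(57.5, -30, 30) [209.6  16.9]
(122.5, -30, 30) [343.6  16.8]
```

Emit:
arm_command(steps=[0.04, 0.4, 0, 0, 10, 0.045, 0.4, 0, 0, 10, 0.045, 0.4, 0, 0, 10, 0.045, 0.4, 0, 0, 10, 0.045, 0.4, 0, 0, 10])

```text
time_s: 7.55
eef_pos: [622.5, 34.7, 52.2]
ee_rot: [-0.0, 0.746, 0.666, -0.0]
force: [1.1, -0.0, -1.9]
grip_width: 0.243
```

```bash
python3 -c "
from h import *
rep()"
```

```text
TCP in press 89.24531731319883 -48.90132880353761 yaw -0.11275456253818583 [ 1.06542061 -0.03804416 -1.91336025] 0.2432227355381539 [622.53283007  34.67573232  52.18481184]
```

Emit:
arm_command(steps=[0.03, 0.3, 0, 0, 10, 0.03, 0.24, 0, 0, 10, 0.01, 0.06, 0, 0, 10, 0.01, 0.06, 0, 0, 10, 0, 0, 0, 0, 10])

```text
time_s: 8.18
eef_pos: [626.5, 65.9, 52.2]
ee_rot: [-0.0, 0.746, 0.666, -0.0]
force: [0.2, 0.4, -3.6]
grip_width: 0.251
```

```bash
python3 -c "
from h import *
rep()"
```

```text
TCP in press 89.6352258949621 -17.42637974676807 yaw -0.11341534804742692 [ 0.18026596  0.41145985 -3.58120098] 0.2506894816850198 [626.46432386  65.90661132  52.18539372]
```

Emit:
arm_command(steps=[0, 0.04, 0, 0, 10, 0, 0.04, 0, 0, 10, 0, 0, 0, 0, 10])

```text
time_s: 8.55
eef_pos: [626.5, 69.9, 52.3]
ee_rot: [0.0, 0.746, 0.666, -0.0]
force: [-0.3, -0.6, -2.7]
grip_width: 0.251
```

Emit:
arm_command(steps=[0, 0.03, 0, 0, 10, 0.01, 0.03, 0, 0, 10, 0, 0, 0, 0, 10])

```text
time_s: 8.93
eef_pos: [626.7, 70.3, 52.8]
ee_rot: [0.001, 0.746, 0.666, -0.002]
force: [-5.3, -14.5, 2.2]
grip_width: 0.25
```

Emit:
arm_command(steps=[0, 0.02, 0, 0, 10, 0, 0, 0, 0, 60, 0, 0, 0, 0, 60, 0, 0, 0, 0, 60, 0, 0, 0.6, 0, 60])

```text
time_s: 9.55
eef_pos: [625.8, 74.4, 80.7]
ee_rot: [-0.002, 0.746, 0.666, -0.001]
force: [-0.0, 0.7, 0.3]
grip_width: 0.602
```

Emit:
arm_command(steps=[0, -0.2, 0.9, 0, 100, 0, -0.2, 0.9, 0, 100, -0.5, -0.2, 0.9, 0, 100, -0.6, 0, 0.6, 0, 100, 0, 0, 0, 0, 100])

```text
time_s: 10.18
eef_pos: [571.8, 44.3, 250.2]
ee_rot: [0.002, 0.746, 0.666, 0.002]
force: [0.8, 0.1, -0.2]
grip_width: 1.0
```

```bash
python3 - <<'E'
from h import *
import pickle
rep()
p=capture("wrist"); pickle.dump(p,open("w6.pkl","wb")); im=p["frame"]
cv2.imwrite("pics/w6.png",cv2.resize(im[:290,100:490],None,fx=2,fy=2,interpolation=cv2.INTER_CUBIC))
E
```

```text
TCP in press 37.75741344760339 -45.00578201303762 yaw -0.11282513107025305 [ 0.83192297  0.06055727 -0.23260306] 0.9998046799725715 [571.8110029   44.34401959 250.21373583]
```

View pics/w6.png

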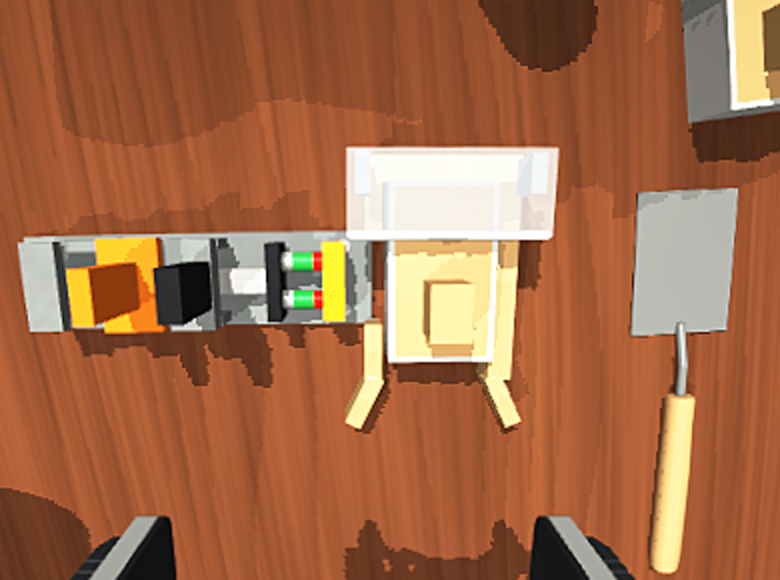

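The picture shows the liner in the channel: back edge at (387..495, 361), front edge seen through the bridge at v≈182, knob at (450,312). The grip tops are orange (68..93, 268..326) and black (155..180, 266..325). Next I'll check whether it is home and where the grips are.

```bash
python3 - <<'E'
from h import *
import pickle
p=pickle.load(open("w6.pkl","rb")); q=pickle.load(open("q.pkl","rb"))
def pr(u,z):
    d=atz(p,(100+u[0]/2,u[1]/2),z)[:2]-q[:2];c,n=np.cos(q[2]),np.sin(q[2]); return np.round([c*d[0]+n*d[1],-n*d[0]+c*d[1]],1)
X=lambda x,y,z:np.round((proj(p,[q[0]+np.cos(q[2])*x-np.sin(q[2])*y,q[1]+np.sin(q[2])*x+np.cos(q[2])*y,z])-[100,0])*2,0)
for n,u,z in [("backL",(387,361),45),("backR",(494,363),45),("front thru bridge",(442,183),45),("stop far top?",(442,170),45),("bridge nL",(347,237),63),("bridge nR",(554,239),63),("bridge fL",(347,148),63),("bridge fR",(558,150),63),("bendL",(381,380),30),("bendR",(488,379),30)]: print(n,pr(u,z))
for a in [(60,-45,45),(120,-45,45),(-91,13,113),(-80,13,113),(-80,-13,113),(-90,-13,113),(-50,13,114),(-38,13,114),(-38,-13,114),(-50,-13,114),(50,28,20),(50,-28,20)]: print(a,X(*a))
im=p["frame"]; h=cv2.cvtColor(im,cv2.COLOR_BGR2HSV)
cv2.imwrite("pics/z.png",cv2.resize(im[110:190,100:290],None,fx=4,fy=4,interpolation=cv2.INTER_NEAREST))
E
```

```text
backL [ 59.  -44.8]
backR [121.4 -46. ]
front thru bridge [87.3 53. ]
stop far top? [87.1 59.7]
bridge nL [36.1 24.8]
bridge nR [144.8  24.3]
bridge fL [36.2 68.4]
bridge fR [143.4  68.4]
bendL [ 56.5 -59.7]
bendR [121.9 -59.1]
(60, -45, 45) [389. 361.]
(120, -45, 45) [492. 361.]
(-91, 13, 113) [ 66. 268.]
(-80, 13, 113) [ 89. 267.]
(-80, -13, 113) [ 96. 325.]
(-90, -13, 113) [ 75. 325.]
(-50, 13, 114) [154. 267.]
(-38, 13, 114) [181. 266.]
(-38, -13, 114) [185. 324.]
(-50, -13, 114) [159. 324.]
(50, 28, 20) [371. 231.]
(50, -28, 20) [370. 326.]
```

View pics/z.png

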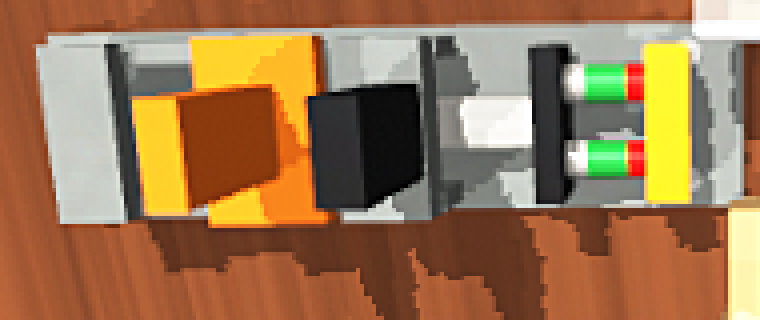

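Home is confirmed: the back edge is at press y ≈ -45, as it should be, and the pad is still free. The grip tops match the predicted pixels within about 1 mm. Now over the grips and down.

Emit:
arm_command(steps=[-0.48, 0.28, 0, 0, 100, -0.48, 0.28, 0, 0, 100, -0.48, 0.28, -0.4, 0, 100, -0.48, 0.28, -0.5, 0, 100, 0, 0, -0.5, 0, 100])

```text
time_s: 10.85
eef_pos: [474.9, 101.1, 175.4]
ee_rot: [-0.001, 0.745, 0.667, -0.001]
force: [0.4, -0.5, -0.6]
grip_width: 0.997
```

Emit:
arm_command(steps=[0, 0, -0.6, 0, 100, 0, 0, -0.7, 0, 100, 0, 0, -0.6, 0, 80, 0, 0, -0.3, 0, 75, 0, 0, 0, 0, 75])

```text
time_s: 11.48
eef_pos: [475.7, 100.2, 66.3]
ee_rot: [-0.001, 0.746, 0.666, -0.001]
force: [-0.2, 0.5, -0.3]
grip_width: 0.75
```

```bash
python3 - <<'E'
from h import *
import pickle
rep()
p=capture("wrist"); pickle.dump(p,open("w7.pkl","wb")); cv2.imwrite("pics/w7.png",p["frame"])
E
```

```text
TCP in press -64.02838617070623 -0.3553374955831794 yaw -0.11298790349034249 [-0.16790997  0.5342439  -0.3292132 ] 0.7495028064123894 [475.70013482 100.1715418   66.32662572]
```

View pics/w7.png

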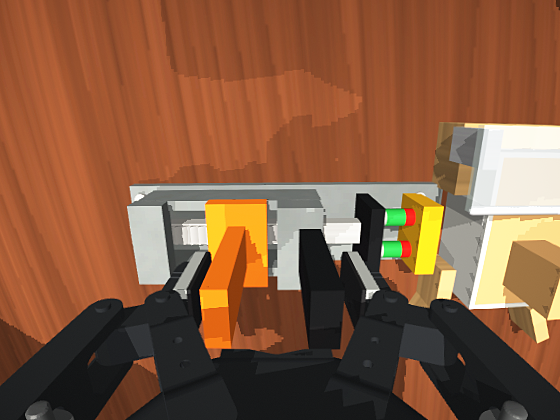

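The fingers bracket both grips: left pad at about (190,275), right pad at about (355,275). The plungers and pad show clearly at (395..415, 215/250). Starting the first squeeze, shifting the TCP half the closing distance so the fixed-side finger just stays on the fixed grip.

Emit:
arm_command(steps=[0, 0, 0, 0, 62, 0.05, -0.01, 0, 0, 56, 0.05, 0, 0, 0, 50, 0.05, -0.01, 0, 0, 44, 0.05, 0, 0, 0, 38], grip_force=40)

```text
time_s: 12.15
eef_pos: [484.5, 99.3, 67.8]
ee_rot: [-0.001, 0.746, 0.666, -0.001]
force: [-17.3, -1.1, 11.2]
grip_width: 0.382
```

Emit:
arm_command(steps=[0, 0, 0, 0, 38, 0, 0, 0, 0, 38])

```text
time_s: 12.4
eef_pos: [484.4, 99.3, 67.7]
ee_rot: [-0.001, 0.746, 0.666, -0.001]
force: [-9.5, 0.1, 6.1]
grip_width: 0.377
```

```bash
cat >> h.py <<'E'
def pads(name):
    """wrist view: extent of green/red/yellow blobs along press x at the plungers"""
    import pickle
    q=pickle.load(open("q.pkl","rb")); c,n=np.cos(q[2]),np.sin(q[2])
    p=capture("wrist"); cv2.imwrite(f"pics/{name}.png",p["frame"]); pickle.dump(p,open(name+".pkl","wb"))
    h=cv2.cvtColor(p["frame"],cv2.COLOR_BGR2HSV)
    W=lambda x,y,z:proj(p,[q[0]+c*x-n*y,q[1]+n*x+c*y,z])
    # sample along the plunger axes (y=+-10..14, z~25) and print the colours vs press x
    for y in (12,-12):
        best=None
        for z in (22,25,28,31):
          xs=np.arange(-40,70,.5); lab=""
          for x in xs:
            u,v=W(x,y,z).round().astype(int)
            if not(0<=u<560 and 0<=v<420): lab+="?";continue
            H,S,V=map(int,h[v,u]); lab+="G" if 45<H<80 and S>120 and V>60 else "R" if (H<6 or H>172) and S>150 and V>100 else "Y" if 20<=H<35 and S>170 and V>120 else "K" if V<45 else "."
          r={k:(xs[[i for i,a in enumerate(lab) if a==k]].min(),xs[[i for i,a in enumerate(lab) if a==k]].max(),lab.count(k)/2) for k in "GRYK" if k in lab}
          print(y,z,r)
E
python3 - <<'E'
from h import *
rep(); pads("p1")
E
```

```text
TCP in press -55.31847606618739 -0.20416835672672562 yaw -0.11244962469542297 [-9.53683336  0.07466025  6.12966196] 0.37663117593623163 [484.37167539  99.34101768  67.70928015]
12 22 {'G': (np.float64(26.0), np.float64(37.5), 12.0), 'R': (np.float64(39.5), np.float64(44.0), 5.0), 'Y': (np.float64(45.5), np.float64(59.0), 14.0), 'K': (np.float64(4.0), np.float64(24.5), 21.0)}
12 25 {'G': (np.float64(24.5), np.float64(36.5), 12.5), 'R': (np.float64(38.0), np.float64(42.5), 5.0), 'Y': (np.float64(44.0), np.float64(58.0), 14.5), 'K': (np.float64(3.5), np.float64(23.5), 20.5)}
12 28 {'G': (np.float64(24.0), np.float64(35.5), 12.0), 'R': (np.float64(36.5), np.float64(42.0), 6.0), 'Y': (np.float64(42.5), np.float64(59.0), 17.0), 'K': (np.float64(2.5), np.float64(22.5), 20.5)}
12 31 {'G': (np.float64(23.0), np.float64(34.0), 11.5), 'R': (np.float64(35.0), np.float64(40.5), 6.0), 'Y': (np.float64(41.0), np.float64(57.5), 17.0), 'K': (np.float64(3.5), np.float64(21.5), 18.5)}
-12 22 {'G': (np.float64(26.0), np.float64(38.0), 12.5), 'R': (np.float64(39.0), np.float64(45.0), 6.5), 'Y': (np.float64(38.5), np.float64(63.5), 18.0), 'K': (np.float64(-40.0), np.float64(25.0), 30.5)}
-12 25 {'G': (np.float64(25.0), np.float64(36.5), 12.0), 'R': (np.float64(38.0), np.float64(43.5), 6.0), 'Y': (np.float64(37.0), np.float64(61.5), 18.0), 'K': (np.float64(-40.0), np.float64(24.0), 30.0)}
-12 28 {'G': (np.float64(24.0), np.float64(35.5), 12.0), 'R': (np.float64(36.5), np.float64(42.0), 6.0), 'Y': (np.float64(42.5), np.float64(59.5), 17.0), 'K': (np.float64(-40.0), np.float64(22.5), 29.0)}
-12 31 {'G': (np.float64(22.5), np.float64(34.0), 12.0), 'R': (np.float64(35.5), np.float64(40.0), 5.0), 'Y': (np.float64(41.5), np.float64(57.5), 15.5), 'K': (np.float64(-40.0), np.float64(21.5), 28.5)}
```

```bash
cat > h2.py <<'E'
from h import *
import pickle
def edges(p):
    q=pickle.load(open("q.pkl","rb")); c,n=np.cos(q[2]),np.sin(q[2]); h=cv2.cvtColor(p["frame"],cv2.COLOR_BGR2HSV)
    xs=np.arange(-30,75,.25); out=[]
    for y in (12,-12):
        L=[]
        for x in xs:
            u,v=proj(p,[q[0]+c*x-n*y,q[1]+n*x+c*y,25]).round().astype(int)
            H,S,V=map(int,h[v,u]) if 0<=u<560 and 0<=v<420 else (0,0,100)
            L.append("G" if 45<H<80 and S>120 and V>60 else "R" if (H<6 or H>172) and S>150 and V>100 else ".")
        g=[x for x,l in zip(xs,L) if l=="G"]; r=[x for x,l in zip(xs,L) if l=="R"]
        out.append(dict(G=(g[0],g[-1]) if g else None,R=(r[0],r[-1]) if r else None))
    return out
def look(name):
    p=capture("wrist"); pickle.dump(p,open(name+".pkl","wb")); cv2.imwrite(f"pics/{name}.png",p["frame"]); return edges(p)
E
python3 - <<'E'
from h2 import *
for n in ("w6","w7","p1"): print(n,edges(pickle.load(open(n+".pkl","rb"))))
E
```

```text
w6 [{'G': (np.float64(4.5), np.float64(14.75)), 'R': (np.float64(16.25), np.float64(20.5))}, {'G': (np.float64(3.75), np.float64(14.25)), 'R': (np.float64(15.75), np.float64(20.25))}]
w7 [{'G': (np.float64(6.25), np.float64(18.5)), 'R': (np.float64(19.25), np.float64(24.25))}, {'G': (np.float64(7.0), np.float64(18.75)), 'R': (np.float64(19.75), np.float64(25.0))}]
p1 [{'G': (np.float64(24.5), np.float64(36.75)), 'R': (np.float64(37.75), np.float64(42.75))}, {'G': (np.float64(24.75), np.float64(36.75)), 'R': (np.float64(37.75), np.float64(43.75))}]
```

The jaw advanced about 18 mm with the pad still free. Return and second stroke.

Emit:
arm_command(steps=[-0.05, 0, 0, 0, 46, -0.05, 0.01, 0, 0, 54, -0.05, 0, 0, 0, 62, -0.05, 0.01, 0, 0, 66, 0, 0, 0, 0, 66])

```text
time_s: 13.08
eef_pos: [476.3, 100.1, 67.6]
ee_rot: [0.0, 0.746, 0.666, 0.0]
force: [-1.7, 0.3, 1.5]
grip_width: 0.661
```

```bash
python3 - <<'E'
from h2 import *
rep(); print(look("p2"))
E
```

```text
TCP in press -63.4431780025284 -0.4100868718323998 yaw -0.11308562756393692 [-1.7096132   0.30505184  1.46326776] 0.6613562329522276 [476.27545657 100.05124643  67.59576678]
[{'G': (np.float64(22.75), np.float64(35.0)), 'R': (np.float64(36.0), np.float64(41.75))}, {'G': (np.float64(23.0), np.float64(36.0)), 'R': (np.float64(36.25), np.float64(42.25))}]
```

Emit:
arm_command(steps=[0, 0, 0, 0, 62, 0.05, -0.01, 0, 0, 56, 0.05, 0, 0, 0, 50, 0.05, -0.01, 0, 0, 44, 0.05, 0, 0, 0, 38])

```text
time_s: 13.75
eef_pos: [484.5, 99.2, 67.2]
ee_rot: [-0.002, 0.746, 0.666, -0.002]
force: [-19.5, 0.3, 11.4]
grip_width: 0.378
```

```bash
python3 - <<'E'
from h2 import *
rep(); print(look("p3"))
E
```

```text
TCP in press -55.2160535840176 -0.323960397083928 yaw -0.11259911711740056 [-19.54675051   0.27469866  11.40703322] 0.3778734085377938 [484.45995798  99.21045474  67.15335986]
[{'G': (np.float64(40.75), np.float64(46.0)), 'R': (np.float64(46.75), np.float64(52.0))}, {'G': (np.float64(41.0), np.float64(46.25)), 'R': (np.float64(47.0), np.float64(52.5))}]
```

The pad has met the liner. The plate-to-pad distance dropped from about 18.4 to 11.3 mm, so it is about 7 mm in; the jaw evidently did not start at 0. Next is a return (the pad will ease back to about 4.5) and a partial stroke.

Emit:
arm_command(steps=[-0.05, 0, 0, 0, 46, -0.05, 0.01, 0, 0, 54, -0.05, 0, 0, 0, 62, -0.05, 0.01, 0, 0, 66, 0, 0, 0, 0, 66])

```text
time_s: 14.42
eef_pos: [476.3, 100.1, 67.6]
ee_rot: [0.0, 0.746, 0.666, 0.0]
force: [-1.6, 0.2, -0.5]
grip_width: 0.66
```

```bash
python3 - <<'E'
from h2 import *
rep(); print(look("p4"))
E
```

```text
TCP in press -63.42667151682191 -0.4003996343337377 yaw -0.11307285694478764 [-1.59265588  0.18844397 -0.49300985] 0.6602549896608788 [476.29294886 100.05901344  67.57537624]
[{'G': (np.float64(35.25), np.float64(46.5)), 'R': (np.float64(46.75), np.float64(52.5))}, {'G': (np.float64(35.5), np.float64(47.0)), 'R': (np.float64(47.25), np.float64(52.75))}]
```

Emit:
arm_command(steps=[0, 0, 0, 0, 62, 0.05, -0.01, 0, 0, 56, 0.05, 0, 0, 0, 50, 0, 0, 0, 0, 50])

```text
time_s: 14.98
eef_pos: [480.2, 99.7, 67.2]
ee_rot: [-0.001, 0.746, 0.666, -0.001]
force: [-7.9, -0.4, 4.7]
grip_width: 0.503
```

```bash
python3 - <<'E'
from h2 import *
rep(); print(look("p5"))
E
```

```text
TCP in press -59.50402880676006 -0.3476944140636862 yaw -0.11270204038786602 [-7.90553277 -0.39582884  4.74883696] 0.502677361469986 [480.19657991  99.6696957   67.17860485]
[{'G': (np.float64(42.0), np.float64(45.75)), 'R': (np.float64(46.75), np.float64(52.5))}, {'G': (np.float64(42.25), np.float64(46.25)), 'R': (np.float64(47.25), np.float64(52.5))}]
```

```bash
python3 - <<'E'
from h2 import *
q=pickle.load(open("q.pkl","rb")); c,n=np.cos(q[2]),np.sin(q[2]); T=[]
for k in ("p1","p4","p5"):
    p=pickle.load(open(k+".pkl","rb")); uv=proj(p,[q[0]+c*35,q[1]+n*35,25]); u,v=uv.round().astype(int); print(k,u,v)
    a=cv2.resize(p["frame"][v-33:v+33,u-60:u+70],None,fx=3,fy=3,interpolation=cv2.INTER_NEAREST); T.append(a)
s=capture("scene"); u,v=proj(s,[q[0]+c*35,q[1]+n*35,25]).round().astype(int); print(u,v)
a=cv2.resize(s["frame"][v-16:v+16,u-31:u+32],None,fx=6,fy=6,interpolation=cv2.INTER_CUBIC); a=np.vstack([a,np.zeros((6,a.shape[1],3),np.uint8)])[:198,:390]
a=np.pad(a,((0,198-a.shape[0]),(0,390-a.shape[1]),(0,0)))
cv2.imwrite("pics/cmp.png",np.vstack([np.hstack([T[0],T[1]]),np.hstack([T[2],a])]))
E
```

```text
p1 414 232
p4 426 231
p5 421 232
290 199
```

View pics/cmp.png

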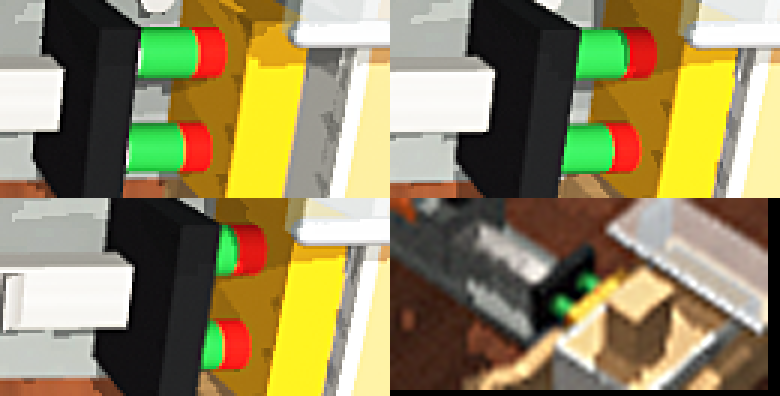

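The composite shows three states: p1 free (green full, a sliver of steel), p4 pad touching with almost no compression, and p5 with the plate about 7 mm in (green just entering; the plate's height hides about 6.5 mm). The tooth arithmetic agrees. Squeeze about 5 mm further.

Emit:
arm_command(steps=[0.03, 0, 0, 0, 47, 0.02, -0.01, 0, 0, 44, 0, 0, 0, 0, 44, 0, 0, 0, 0, 44])

```text
time_s: 15.58
eef_pos: [482.0, 99.5, 67.1]
ee_rot: [-0.002, 0.746, 0.666, -0.001]
force: [-10.9, 2.1, 5.9]
grip_width: 0.437
```

```bash
python3 - <<'E'
from h2 import *
rep(); s=sense(); print(look("p6"))
q=pickle.load(open("q.pkl","rb")); c,n=np.cos(q[2]),np.sin(q[2])
def W(p,x,y,z): return proj(p,[q[0]+c*x-n*y,q[1]+n*x+c*y,z])
p=pickle.load(open("p6.pkl","rb")); h=p["frame"]
for y in(12,-12): print([tuple(h[tuple(W(p,x,y,25).round().astype(int)[::-1])].tolist()) for x in np.arange(40,56,1.)])
u,v=W(p,35,0,25).round().astype(int)
a=cv2.resize(h[v-33:v+33,u-60:u+70],None,fx=3,fy=3,interpolation=cv2.INTER_NEAREST)
s=capture("top"); u,v=W(s,35,0,25).round().astype(int)
b=cv2.resize(s["frame"][v-16:v+17,u-32:u+33],None,fx=6,fy=6,interpolation=cv2.INTER_CUBIC)[:198,:390]
cv2.imwrite("pics/fin.png",np.vstack([a,b]))
E
```

```text
TCP in press -57.67091268497691 -0.26510391194756 yaw -0.11275204970772457 [-10.90126682   2.13309254   5.87050137] 0.43745796095606204 [482.02733789  99.54535293  67.11487331]
[{'G': None, 'R': (np.float64(46.5), np.float64(52.25))}, {'G': None, 'R': (np.float64(46.75), np.float64(52.75))}]
[(32, 31, 31), (32, 32, 31), (31, 31, 31), (32, 31, 31), (32, 31, 30), (32, 31, 28), (33, 32, 10), (19, 23, 215), (16, 20, 215), (19, 21, 213), (17, 21, 212), (18, 21, 211), (17, 20, 215), (15, 65, 167), (14, 94, 133), (14, 93, 134)]
[(36, 35, 35), (36, 35, 35), (36, 35, 35), (37, 36, 35), (37, 35, 35), (36, 36, 33), (36, 35, 58), (31, 38, 255), (28, 38, 255), (27, 38, 255), (28, 38, 255), (29, 39, 255), (29, 34, 255), (19, 103, 212), (15, 119, 158), (15, 108, 156)]
```

View pics/fin.png

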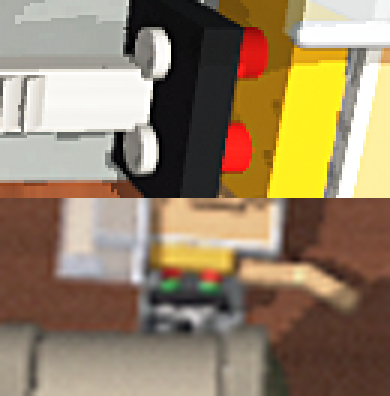

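The wrist view shows only red beyond the plate, whose lip hides about 7 mm there. The top view shows red plus part of green and no steel. By geometry d≈11.1 mm, by trigger odometry about 11.7 mm, so it is near half-way. One hold to check it is steady and the liner is home, then I'll hand in.

Emit:
arm_command(steps=[0, 0, 0, 0, 44, 0, 0, 0, 0, 44, 0, 0, 0, 0, 44, 0, 0, 0, 0, 44])

```text
time_s: 16.18
eef_pos: [482.1, 99.5, 67.1]
ee_rot: [-0.002, 0.746, 0.666, -0.001]
force: [-10.2, 3.1, 6.8]
grip_width: 0.44
```

```bash
python3 - <<'E'
from h2 import *
rep(); print(look("p7"))
q=pickle.load(open("q.pkl","rb")); c,n=np.cos(q[2]),np.sin(q[2])
# liner back edge: scan along press y on the liner's top in the scene picture, white rim -> dark
s=capture("scene")
for x in (75,105):
    L=[]
    for y in np.arange(-58,-36,1.):
        u,v=proj(s,[q[0]+c*x-n*y,q[1]+n*x+c*y,45]).round().astype(int); L.append(int(s["frame"][v,u].min()))
    print(x,L)
for p in (pickle.load(open("w7.pkl","rb")),pickle.load(open("p7.pkl","rb"))):
    L=[]
    for y in np.arange(-52,-36,1.):
        u,v=proj(p,[q[0]+c*70-n*y,q[1]+n*70+c*y,45]).round().astype(int); L.append(int(p["frame"][v,u].min()) if u<560 else None)
    print("wrist",L)
E
```

```text
TCP in press -57.637448902321836 -0.2623307996190771 yaw -0.11280265933774669 [-10.22648957   3.12490976   6.8348046 ] 0.4398644606157967 [482.06090111  99.5443404   67.12190701]
[{'G': None, 'R': (np.float64(46.5), np.float64(52.25))}, {'G': None, 'R': (np.float64(46.75), np.float64(52.75))}]
75 [116, 116, 114, 106, 106, 106, 106, 106, 79, 79, 79, 79, 176, 223, 223, 223, 223, 193, 193, 153, 153, 153]
105 [107, 107, 107, 107, 107, 107, 107, 110, 110, 110, 110, 110, 105, 126, 126, 126, 149, 149, 149, 55, 55, 104]
wrist [46, 45, 46, 46, 48, 47, 14, 255, 255, 255, 236, 161, 168, 168, 167, 168]
wrist [45, 46, 45, 46, 46, 38, 26, 211, 255, 254, 251, 147, 162, 161, 161, 161]
```

The hold is steady, and the liner's back edge is still at press y ≈ -45 (home). Handing in.

```bash
python3 -c "
from rig import finish_job
print(finish_job())"
```

```text
the job is handed in; nothing more can be done
None
```

The job is handed in. The liner is home against the end stop with its knob released. The pad is held on it about half-way in, with the trigger still squeezed. It took about 16 s of the 67 s allowed.

**What I did:** I gripped the liner by its knob and turned it square to the channel. Then I slid it in until the end stop pushed back with about 15 N, and let go. I pumped the trigger with two full strokes and finished on a partial third, holding it at about 14 mm of squeeze. The beakers, cups, jar and spatula were not touched, though I did not re-measure them at the end.

**Last checks:**
- **Liner:** its back edge is at press y ≈ -45 mm, as it should be when home, and it did not shift under the pad.
- **Pad:** about 11.1 mm in by image geometry and about 11.7 mm by trigger travel, both in the middle of the green band. The final top view shows red and some green, with no steel. In the wrist view the plate hid the green.
- **Hold:** pose, grip and plunger readings stayed the same over the last 0.5 s, with about 13 N on the wrist.

**What disagreed with the description:**
- The pad met the liner after only about 27 mm of jaw travel, not 45 to 50, so the jaw probably did not start at zero.
- After the second stroke's release, I measured about 0.5 mm of compression left rather than about 4.5 mm.

I set the final squeeze from what I measured, so neither affected the result.

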